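# Fold out the crank handle and wind the clamping jaw onto a guide roller

## Robot

A 6-joint arm with a two-finger parallel gripper is mounted at the origin on the work surface. World frame = base frame: x ahead of the robot, y to its left, z up, the work surface at z = 0. Lengths are in mm, angles in rad, forces in N, time in s.
With the tool pointing down it reaches from about 400 to 925 mm from the base axis. Payload 12.5 kg.
Tool frame: the origin (TCP) lies midway between the tips of the shut fingers; the grasp point (between the pads) lies 19 mm behind it; z points along the fingers, y is the direction in which the jaws open and shut (so a half turn about z gives the same grasp; the last joint's range is limited). The gripper opens to 95 mm and grips with 3 to 60 N. Pads are 20 mm wide; open, the fingers measure 119 mm over their backs; the gripper's body (75 mm by 180 mm) begins 59 mm behind the grasp point.
Start: joints at [1.241, 0.491, 1.559, -0, 1.092, -0.106], TCP at [138.692, 609.435, 214.661] pointing down, gripper open.
Joint ranges: [-3.1, 3.1], [-0.84, 2.19], [0.05, 2.79], [-1.13, 4.28], [0.06, 2.93], [-2.69, 2.69]. Speed limits (rad/s): [2.22, 2.22, 2.79, 3.14, 3.14, 3.14].

## Interface

Orientations are given as [roll, pitch, yaw] about the fixed x, y, z axes, in that order (R = Rz(yaw) Ry(pitch) Rx(roll)).
In Python, from cell import * gives the robot as it stands. The module is installed in compiled form; this text tells all that it offers.
- The arm moves only by the tool carry_out, never from a script. Its argument "moves" is a list of rows, each an object of numbers: "dx", "dy", "dz": the shift along the tool's x, y, z in m; "twist": the turn about the tool's z in degrees. A call has 1 to 5 rows; each row is the pose to reach, as a shift and turn from the pose commanded when the call began, along the tool's axes at that moment; what a row does not reach only later rows make up. A row lasts 1/10 s, in which the tool goes at most 50 mm and 8.59 degrees, less where a joint would pass 70% of its speed; a pose out of reach is approached as far as the arm can. A call with a gripper value outside its range is refused whole. "grip" is the finger opening in m, from 0 to 0.0951, set as the call begins (left out, the last holds). The fingers move at their own pace and stop on an object; the grip force is fixed at half the most. Time passes only in rows, so rows that repeat a pose let the fingers close. It gives the time, the measured TCP pose, the force and the opening at its end, in the units of the state.
- state(): the state, without advancing time (a new reading comes with each control period).
- read_camera(name): name is "side" or "top"; returns (picture, depth): 420x560x3 uint8, red, green, blue; 420x560 float32, mm along the optical axis (not along the pixel's ray), 0 where there is no reading.
- camera_info(name): a dict with "mtx" (3x3 intrinsics, pixels), "R" (3x3) and "t" (3): a world point X has camera coordinates R X + t. Camera axes: x right, y down, z forward; pixel columns grow to the right and rows downward; lengths in mm; the calibration is good to about 2 mm. A picture is of the moment at which its call begins. camera_info takes no time and is no camera call.
- job_done(): hands the job in, once; it reports no verdict.
The state is a dict: "t": time; "joints": joint angles; "qvel": joint speeds; "tau": joint torques, N m; "eef_pos": TCP position; "tcp_rot": TCP orientation; "ft_force": force on the tool from outside, world axes, zero at the start; "moment": the same for the moment, N m; "opening": opening from 0.0 (shut) to 1.0 (fully open).
Only numpy, scipy, OpenCV 4.12 (cv2) and the standard library are available. Lean on these libraries where they do the work, as an engineer would, in place of code of your own. Each camera call takes 0.05 s, during which the arm holds its last target. There are 200 camera calls.

## Task

On the white clamping fixture, first fold the crank handle out until it stands fully upright, then wind the crank clockwise (seen from above) with it until the jaw has pushed the guide roller against the stop and holds it snugly; its tyre is soft, so stop as soon as the crank clearly stiffens and do not overtighten. Let go and leave the handle standing upright and the roller clamped, without disturbing the other things on the bench.

Things in the scene. Friction and masses are not known exactly. Their poses are not given: they have to be found in the camera images.
- fixture: White clamping fixture on two timber strips, fixed to the bench. Origin: bench level, under the crank axis; its +y is the direction in which the jaw closes, z up. Base plate 160 mm (x) by 400 mm (y from -95 to 305 mm), top 50 mm above the bench; gear housing 110 x 120 mm around y = -10 mm, top 110 mm above the bench.
- crank_axis (a point): Point on the vertical axis of the crank, at the top of the crank arm (132 mm above the bench), the same x, y as the fixture's origin.
- crank (a joint): Turn of the crank, rad, growing clockwise seen from above; at 0 its arm (14 mm wide) points to the fixture's -y. 1 rad closes the jaw by 12 mm; 2.5 to 5.5 rad are needed. Sideways push at the handle: about 4 N winds it freely; with the roller against the stop it stiffens springily (3.6 N more per 0.1 rad): 6 to 12 N is a proper clamp, above 15 N the tyre is spoilt. It stays where it is left.
- handle (a joint): Fold angle of the crank handle, rad: near 0 it lies inward along the crank arm, pointing at the crank axis; at 1.57 it stands upright against a firm stop. A stiff hinge (0.13 N m) keeps it where it is left.
- pivot (a point): Centre of the handle's hinge, at the outer end of the crank arm, 80 mm from the crank axis and 147 mm above the bench; the hinge pin is level and at right angles to the arm.
- grip (a point): Centre of the black round grip sleeve of the handle, diameter 21 mm, 64 mm long (17 to 81 mm from the pivot; this point is 52 mm from it). It spins freely about its own length. Folded flat, its underside is 4 mm above the crank arm, which is narrower than the grip, so fingers can reach down on both sides; its middle is then 37 mm above the gear housing.
- jaw: Steel sliding jaw with a sprung plate (20 N/mm), 80 mm wide, 40 mm high. Origin: middle of its pushing face, at base plate level; axes as the fixture's. It closes towards the stop, a white block 90 mm wide and 40 mm high bolted on the plate, whose flat face lies somewhere between the fixture's y = 192 and 210 mm; its exact setting is not given.
- roller: Guide roller with a brown soft tyre and aluminium hub, diameter 60 mm, 36 mm high, standing on end on the base plate between jaw and stop. Origin: centre of its underside, z up.
- spare_roller: A second roller of the same kind standing on the bench: leave alone. Origin: centre of its underside.
- bearing: Steel bearing ring, outer diameter 48 mm, 14 mm high, lying on the fixture's base plate behind the stop: leave alone. Origin: centre of its underside.
- grease_can: Can, diameter 56 mm, 90 mm high, on the bench: leave alone. Origin: centre of its underside.
- wrench: Open-ended wrench lying on the bench: leave alone. Lies along its own x.
- screwdriver: Screwdriver lying on the bench: leave alone. Lies along its own x.
- wood_block: Timber block 90 x 60 x 40 mm on the bench: leave alone. Origin: centre of its underside.
- parts_tray: Grey open tray 130 x 170 x 35 mm on the bench: leave alone. Origin: centre of its underside.
Things that resemble listed ones, but are neither listed nor needed, are in the scene too. What is shaped like the roller but blue is not meant.

How it is judged (in metres and radians):
On the way, in this order (a step that is already met when the one before it is completed fails the run):
1. the handle stands fully upright (value of joint handle above 1.45 rad), for 0.1 s.
2. the jaw holds the roller snugly against the stop (contact force between jaw and roller above 8 N and value of joint handle above 1.35 rad), for 0.2 s.
At the end, for the whole second after the job is handed in: The jaw presses the roller with more than 8 N, the roller stands upright (within 0.1 rad) and at rest, the crank is at rest and the handle is still unfolded, beyond 1.35 rad (all of step 2 and linear speed of roller below 0.01 m/s and angle between roller's own z axis and vertical below 0.1 rad and velocity of joint crank between -0.05 and 0.05 rad/s); the robot touches nothing.
It fails at once if the soft tyre is overtightened (more than 80 N between jaw and roller) (contact force between jaw and roller above 80 N).
It fails at once if a bystander is moved by more than 30 mm (distance of any of wrench, screwdriver, wood_block, parts_tray, grease_can, spare_roller, bearing from where it was at the start of the episode above 0.03 m).
It also fails if it takes over 72 s, if anything falls off the work surface, if the arm or the gripper's body presses on something with over 40 N, if the wrist force passes 120 N, or if a joint passes its speed limit or range.

## Working session

There is one attempt and no reset: what is moved stays moved. The work goes in short steps, Python scripts to look and compute and a tool call to move; the robot and the scene stay as the last step left them, time stands still between calls to the robot, and variables do not carry over. Pictures are saved under pics/ and viewed, about 8 in all and at most 12, crops included, and the job is handed in when it is done.

Besides the shell and the picture viewer there is one more tool, called after ">>>" as name([rows], argument=value, ...), one row to a line, values as JSON. carry_out: Moves the arm, as the interface text tells. Its arguments: {"type":"object","properties":{"moves":{"type":"array","items":{"type":"object","properties":{"dx":{"type":"number"},"dy":{"type":"number"},"dz":{"type":"number"},"twist":{"type":"number"}}}},"grip":{"type":"number"}},"required":["moves"]}

```bash
mkdir -p pics; cat > h.py <<'E'
from cell import *
import numpy as np, cv2
def snap(cam,fn,crop=None,scale=1):
    p,d=read_camera(cam); np.savez(f'{cam}.npz',p=p,d=d)
    q=p if crop is None else p[crop[1]:crop[3],crop[0]:crop[2]]
    q=cv2.resize(q,None,fx=scale,fy=scale,interpolation=cv2.INTER_CUBIC)
    cv2.imwrite('pics/'+fn,q[:,:,::-1]); return p,d
def cloud(cam,d):
    c=camera_info(cam);K=np.array(c['mtx']);R=np.array(c['R']);t=np.array(c['t'])
    v,u=np.mgrid[:d.shape[0],:d.shape[1]]
    X=np.stack([(u-K[0,2])/K[0,0]*d,(v-K[1,2])/K[1,1]*d,d],-1)
    W=(X-t)@R; W[d==0]=np.nan; return W
E
python3 - <<'E'
from h import *
for c in('top','side'):
    p,d=snap(c,c+'1.png'); i=camera_info(c); print(c,i['mtx'],-np.array(i['R']).T@i['t'],i['R'])
print(state())
E
```

```text
top [[380.86545513   0.         281.39253252]
 [  0.         380.86545513 208.9518038 ]
 [  0.           0.           1.        ]] [ 389.22393107  -19.62092448 1003.39594816] [[-0.02168368 -0.99970441 -0.01099638]
 [-0.98278117  0.02333278 -0.18329419]
 [ 0.18349659  0.00683254 -0.9829966 ]]
side [[460.11411324   0.         276.11032012]
 [  0.         460.11411324 213.08089962]
 [  0.           0.           1.        ]] [ 323.16668285 -901.57609566  952.99062089] [[ 0.97020255 -0.24210422  0.00962083]
 [-0.15580086 -0.65377778 -0.7404733 ]
 [ 0.18556159  0.71691015 -0.67201691]]
{'t': 0.1, 'joints': array([ 1.24140470e+00,  4.91510173e-01,  1.55937276e+00, -9.67435991e-06,
        1.09173035e+00, -1.05589707e-01]), 'qvel': array([-0.00054394, -0.00280681, -0.00230916, -0.00108147,  0.0011216 ,
       -0.00027514]), 'tau': array([ 1.93095409e-03, -6.13619828e+01, -2.58604485e+01,  6.93818950e-02,
        4.70787473e-02, -6.28185035e-05]), 'eef_pos': array([138.61530291, 609.21409704, 214.11884925]), 'tcp_rot': array([-3.14057680e+00, -9.90349702e-05,  2.91779515e+00]), 'ft_force': array([-0.38585049,  0.24232309,  0.49837046]), 'moment': array([-0.03490856, -0.04859266,  0.0093386 ]), 'opening': 1.0010208498319355}
```

View pics/top1.png

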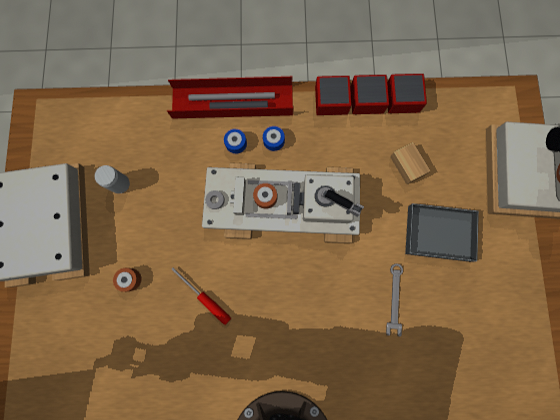

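View pics/side1.png

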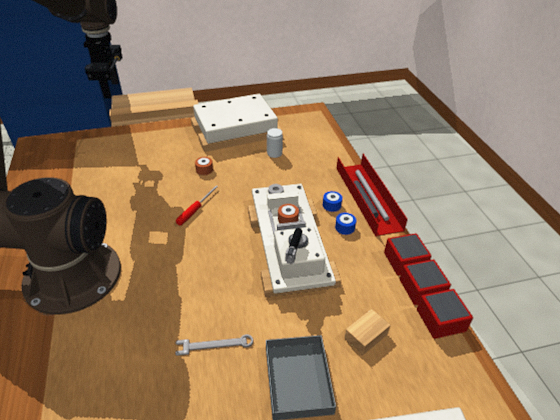

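The top view shows the white fixture at (280,200), with its roller (brown tyre) at (265,195), stop at (240,195), housing at (330,197) and crank arm pointing to (360,210). Rollers: (265,195) brown, in the fixture, is the one meant; (125,279) is the spare; (235,140) and (273,138) are blue decoys. The side view agrees, with the crank at (296,243).

```bash
python3 - <<'E'
from h import *
z=np.load('top.npz');d=z['d'];p=z['p'];W=cloud('top',d)
reg=np.zeros(d.shape,bool);reg[150:250,190:375]=1
for lo,hi in((44,56),(104,116)):
    m=reg&(W[...,2]>lo)&(W[...,2]<hi)
    m=cv2.morphologyEx(m.astype(np.uint8),cv2.MORPH_OPEN,np.ones((3,3)))>0
    P=W[m]; r=cv2.minAreaRect(P[:,:2].astype(np.float32)); print(lo,m.sum(),np.median(P[:,2]),r,cv2.boxPoints(r).round(1).tolist())
m=reg&(W[...,2]>122)&(np.arange(560)[None,:]>295); P=W[m]; print('crank',len(P)); v,u=np.nonzero(m)
for i in range(0,len(P),6): print(u[i],v[i],P[i].round(0),p[v[i],u[i]])
c=p[160:240,195:370];cv2.imwrite('pics/crop.png',cv2.resize(c,None,fx=4.5,fy=4.5,interpolation=cv2.INTER_CUBIC)[:,:,::-1])
zs=np.load('side.npz');c=zs['p'][170:300,240:345];cv2.imwrite('pics/crops.png',cv2.resize(c,None,fx=4.5,fy=4.5,interpolation=cv2.INTER_CUBIC)[:,:,::-1])
E
```

```text
44 5359 50.47138218738405 ((593.2337036132812, -13.308364868164062), (398.8580017089844, 160.9425811767578), 86.19232177734375) [[499.70001220703125, -207.0], [660.2999877929688, -217.60000610351562], [686.7999877929688, 180.3000030517578], [526.2000122070312, 191.0]]
104 1624 110.26646858358964 ((585.0721435546875, -127.62345886230469), (117.8866958618164, 110.02607727050781), 86.33055114746094) [[526.4000244140625, -182.89999389648438], [636.2000122070312, -190.0], [643.7000122070312, -72.30000305175781], [533.9000244140625, -65.30000305175781]]
crank 501
323 187 [ 604. -113.  124.] [88 87 90]
322 188 [ 602. -111.  124.] [106 106 106]
321 189 [ 599. -108.  123.] [120 117 118]
328 189 [ 591. -121.  157.] [90 89 89]
321 190 [ 597. -108.  124.] [119 118 119]
329 190 [ 589. -123.  155.] [21 22 23]
323 191 [ 593. -112.  131.] [118 116 118]
329 191 [ 586. -123.  157.] [13 14 16]
319 192 [ 592. -103.  123.] [121 119 120]
326 192 [ 585. -116.  154.] [49 50 53]
332 192 [ 584. -130.  158.] [14 15 17]
320 193 [ 590. -106.  123.] [119 117 119]
327 193 [ 581. -118.  158.] [16 16 19]
333 193 [ 5
[... 2093 characters left out ...]
197.  151.] [111 108 108]
348 207 [ 549. -165.  155.] [ 8 11 12]
354 207 [ 548. -178.  154.] [62 65 68]
360 207 [ 548. -192.  152.] [75 76 77]
347 208 [ 551. -166.  132.] [50 50 50]
353 208 [ 547. -177.  150.] [41 43 45]
360 208 [ 546. -192.  152.] [41 44 46]
350 209 [ 548. -173.  134.] [111 109 110]
356 209 [ 544. -183.  153.] [56 60 62]
349 210 [ 547. -172.  125.] [83 83 84]
355 210 [ 542. -180.  153.] [103 102 104]
361 210 [ 545. -198.  132.] [83 66 45]
356 211 [ 538. -182.  158.] [109 108 109]
352 212 [ 540. -176.  138.] [66 65 65]
358 212 [ 536. -186.  157.] [101 100 101]
355 213 [ 536. -182.  144.] [62 61 62]
355 214 [ 536. -183.  134.] [64 63 64]
356 215 [ 534. -186.  130.] [61 60 61]
```

View pics/crop.png

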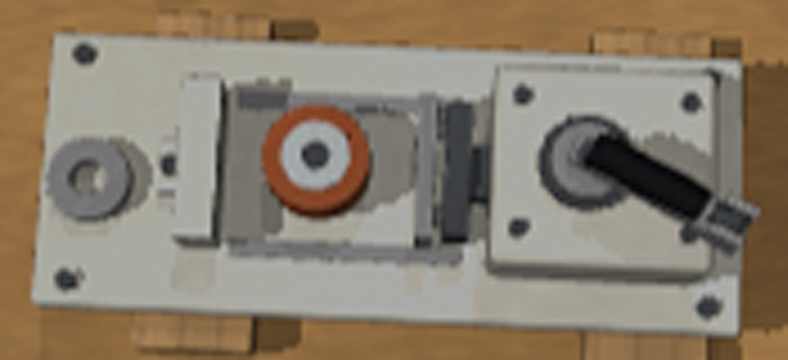

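View pics/crops.png

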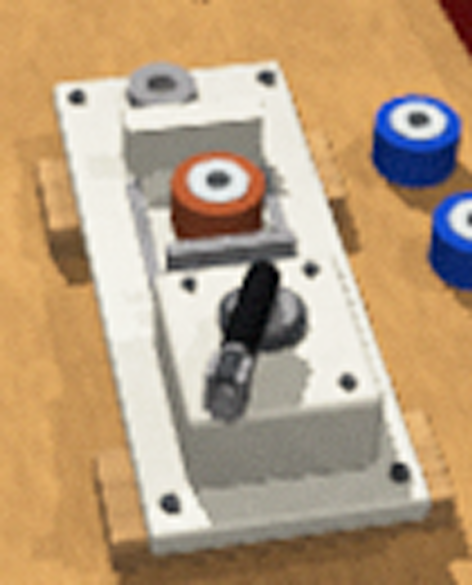

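The crops show the grip lying inward over the boss, from crop (590,150) to the hinge at (735,215), with the crank arm pointing towards the robot and -y. The brown roller stands between the jaw plate (crop x≈425) and the stop (crop x≈222). The plate and housing fits give the fixture origin near (586,-118).

```bash
python3 - <<'E'
from h import *
z=np.load('top.npz');d=z['d'];p=z['p'];W=cloud('top',d)
O=np.array([586,-118.]);ya=np.array([.0664,.9978]);xa=np.array([.9978,-.0664])
F=np.stack([(W[...,:2]-O)@xa,(W[...,:2]-O)@ya,W[...,2]],-1)
m=(abs(F[...,0])<80)&(abs(F[...,1])<120)&(F[...,2]>154)&(p.max(2)<32)
P=F[m];c=P.mean(0);vx,vy,x0,y0=cv2.fitLine(P[:,:2].astype(np.float32),cv2.DIST_HUBER,0,.01,.01).ravel()
print('grip',m.sum(),c,'dir',vx,vy,'ang crank from centre',np.arctan2(-c[0],-c[1]),'from line',np.arctan(vx/vy), 'line miss of axis',x0*vy-y0*vx)
a=np.arctan2(-c[0],-c[1]);e=np.array([-np.sin(a),-np.cos(a)]);print('extent',np.percentile(P[:,:2]@e,[1,99]))
pv=80*e;print('pivot world',O+pv[0]*xa+pv[1]*ya,'dir world',e[0]*xa+e[1]*ya)
# boss
b=(np.hypot(F[...,0],F[...,1])<35)&(abs(F[...,2]-123)<3);print('boss',cv2.minEnclosingCircle(F[b][:,:2].astype(np.float32)))
# tops at z~90 (jaw, stop), roller top 86
for n,zz in(('z86-94',(87,95)),('roller',(82,90))):
    m=(abs(F[...,0])<45)&(F[...,1]>50)&(F[...,1]<240)&(F[...,2]>zz[0])&(F[...,2]<zz[1])
    if n=='roller': m&=(p[...,0].astype(int)-p[...,2]>50)
    h,ed=np.histogram(F[m][:,1],np.arange(50,240,5));print(n,dict((int(k),int(v)) for k,v in zip(ed,h) if v))
E
```

```text
grip 167 [-14.85668035 -26.82058305 157.06898245] dir 0.45028508 0.89288485 ang crank from centre 0.5058541874018055 from line 0.4670846 line miss of axis -1.3191547
extent [ 0.84334589 61.82951509]
pivot world [ 542.67416565 -185.25295828] dir world [-0.54157293 -0.84066198]
boss ((-6.258581638336182, -3.691530466079712), 25.7385311126709)
z86-94 {60: 39, 65: 52, 70: 29, 80: 62, 85: 64, 90: 2, 115: 6, 120: 8, 125: 14, 130: 17, 135: 25, 140: 32, 145: 34, 150: 26, 155: 27, 160: 18, 165: 16, 170: 6, 195: 17, 200: 72, 205: 71, 210: 69, 215: 68, 220: 17}
roller {115: 11, 120: 28, 125: 28, 130: 16, 135: 15, 140: 15, 145: 15, 150: 15, 155: 17, 160: 23, 165: 30, 170: 20}
```

>>> carry_out([
  {"dx":-0.05,"dy":-0.05,"twist":8},
  {"dx":-0.586,"dy":-0.643,"twist":108.8},
  {"dx":-0.586,"dy":-0.643,"twist":108.8},
  {"dx":-0.586,"dy":-0.643,"twist":108.8},
  {"dx":-0.586,"dy":-0.643,"twist":108.8},
], grip=0.06)

```text
schema error: expected keys dx, dy, dz, twist
```

```bash
cat >> h.py <<'E'
from scipy.spatial.transform import Rotation as Ro
def to(x,y,z,yawdeg):
    s=state();R=Ro.from_euler('xyz',s['tcp_rot']);p=np.array(s['eef_pos'])
    g=R.inv().apply(np.array([x,y,z])-p)
    tw=-(yawdeg-np.degrees(s['tcp_rot'][2])+180)%360; tw=tw-360 if tw>180 else tw
    tw=(np.degrees(s['tcp_rot'][2])-yawdeg+180)%360-180
    print('t',round(s['t'],2),'pos',p.round(1),'yaw',np.degrees(s['tcp_rot'][2]).round(1),'F',s['ft_force'].round(1),'op',round(s['opening'],3),'-> d(mm)',g.round(1),'twist',tw.round(1))
E
python3 -c "
from h import *
to(567.7,-147.8,200,58.4)"
```

```text
t 0.1 pos [138.6 609.2 214.1] yaw 167.2 F [-0.4  0.2  0.5] op 1.001 -> d(mm) [-586.4 -642.9   14.7] twist 108.8
```

>>> carry_out([
  {"dx":-0.03,"dy":-0.035,"dz":0,"twist":8},
  {"dx":-0.586,"dy":-0.643,"dz":0,"twist":108.8},
  {"dx":-0.586,"dy":-0.643,"dz":0,"twist":108.8},
  {"dx":-0.586,"dy":-0.643,"dz":0,"twist":108.8},
  {"dx":-0.586,"dy":-0.643,"dz":0,"twist":108.8},
], grip=0.06)

```text
t: 0.6
eef_pos: [259.4, 393.0, 214.5]
tcp_rot: [-3.141, 0.0, 2.173]
ft_force: [2.0, 0.5, -0.4]
opening: 0.652
```

```bash
python3 -c "
from h import *
to(567.7,-147.8,200,58.4)"
```

```text
t 0.6 pos [259.4 393.  214.5] yaw 124.5 F [ 2.   0.5 -0.4] op 0.652 -> d(mm) [-620.3  -52.    14.5] twist 66.1
```

>>> carry_out([
  {"dx":-0.62,"dy":-0.052,"dz":0,"twist":66},
  {"dx":-0.62,"dy":-0.052,"dz":0,"twist":66},
  {"dx":-0.62,"dy":-0.052,"dz":0,"twist":66},
  {"dx":-0.62,"dy":-0.052,"dz":0,"twist":66},
  {"dx":-0.62,"dy":-0.052,"dz":0,"twist":66},
])

```text
t: 1.1
eef_pos: [384.6, 176.4, 214.7]
tcp_rot: [3.141, -0.0, 1.422]
ft_force: [0.6, 0.4, 0.8]
opening: 0.632
```

```bash
python3 -c "
from h import *
to(567.7,-147.8,200,58.4)"
```

```text
t 1.1 pos [384.6 176.4 214.7] yaw 81.5 F [0.6 0.4 0.8] op 0.632 -> d(mm) [-293.5  229.1   14.7] twist 23.1
```

>>> carry_out([
  {"dx":-0.293,"dy":0.229,"dz":0,"twist":23},
  {"dx":-0.293,"dy":0.229,"dz":0,"twist":23},
  {"dx":-0.293,"dy":0.229,"dz":0,"twist":23},
  {"dx":-0.293,"dy":0.229,"dz":0,"twist":23},
  {"dx":-0.293,"dy":0.229,"dz":0,"twist":23},
])

```text
t: 1.6
eef_pos: [509.0, -40.7, 214.5]
tcp_rot: [-3.141, -0.0, 1.026]
ft_force: [1.0, 1.0, -0.6]
opening: 0.63
```

```bash
python3 -c "
from h import *
to(567.7,-147.8,200,58.4)"
```

```text
t 1.6 pos [509.  -40.7 214.5] yaw 58.8 F [ 1.   1.  -0.6] op 0.63 -> d(mm) [-61.2 105.7  14.5] twist 0.4
```

>>> carry_out([
  {"dx":-0.02,"dy":0.035,"dz":0,"twist":0},
  {"dx":-0.04,"dy":0.071,"dz":0,"twist":0},
  {"dx":-0.0612,"dy":0.1057,"dz":0,"twist":0.4},
  {"dx":-0.0612,"dy":0.1057,"dz":0.015,"twist":0.4},
  {"dx":-0.0612,"dy":0.1057,"dz":0.015,"twist":0.4},
])

```text
t: 2.1
eef_pos: [566.4, -146.2, 197.5]
tcp_rot: [-3.138, 0.001, 1.018]
ft_force: [0.8, 0.6, 0.5]
opening: 0.633
```

```bash
python3 -c "
from h import *
snap('top','top2.png',(290,150,410,250),5)
to(567.7,-147.8,130,58.4)"
```

```text
t 2.15 pos [ 566.5 -145.6  198.6] yaw 58.4 F [-0.7  0.4 -0. ] op 0.629 -> d(mm) [-1.2  2.4 68.6] twist -0.0
```

View pics/top2.png

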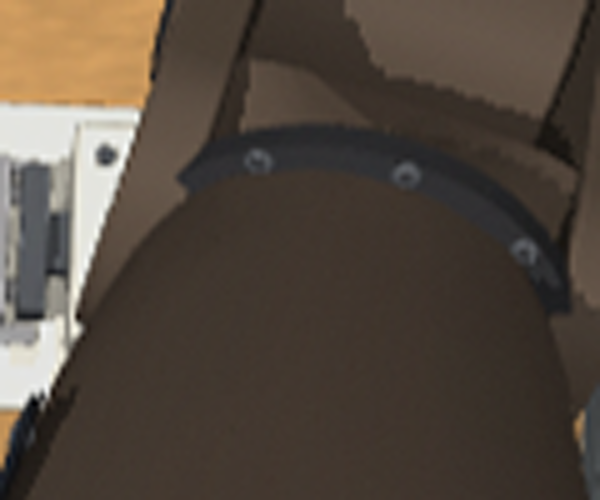

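The top camera only shows the arm now (it hides the fixture), so I'll use the side view from here.

>>> carry_out([
  {"dx":-0.001,"dy":0.002,"dz":0.02,"twist":0},
  {"dx":-0.001,"dy":0.002,"dz":0.04,"twist":0},
  {"dx":-0.001,"dy":0.002,"dz":0.055,"twist":0},
  {"dx":-0.001,"dy":0.002,"dz":0.067,"twist":0},
  {"dx":-0.001,"dy":0.002,"dz":0.067,"twist":0},
])

```text
t: 2.65
eef_pos: [567.9, -146.8, 131.8]
tcp_rot: [-3.14, 0.0, 1.021]
ft_force: [-0.7, 0.5, 0.3]
opening: 0.636
```

```bash
python3 -c "
from h import *
snap('side','side2.png',(230,150,360,300),4)
to(567.7,-147.8,130,58.4)"
```

```text
t 2.7 pos [ 568.3 -147.   132.7] yaw 58.5 F [ 0.6 -0.4 -0.3] op 0.631 -> d(mm) [-1.  -0.1  2.7] twist 0.1
```

View pics/side2.png

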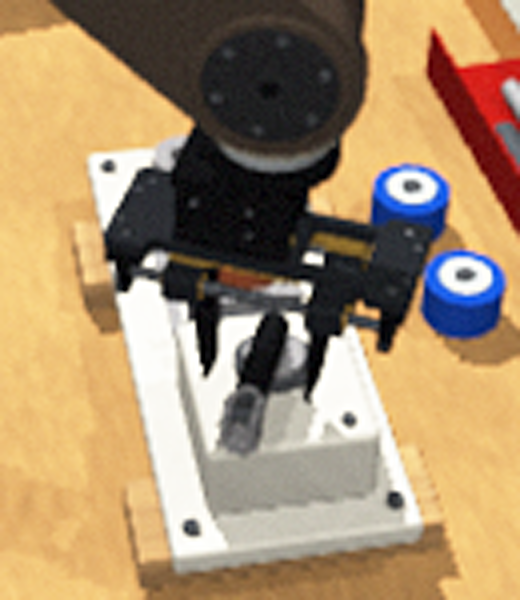

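The fingers straddle the folded grip at crop (260,350), one on each side. Closing.

>>> carry_out([
  {"dx":0,"dy":0,"dz":0.002,"twist":0},
  {"dx":0,"dy":0,"dz":0.002,"twist":0},
  {"dx":0,"dy":0,"dz":0.002,"twist":0},
  {"dx":0,"dy":0,"dz":0.002,"twist":0},
  {"dx":0,"dy":0,"dz":0.002,"twist":0},
], grip=0.012)

```text
t: 3.2
eef_pos: [568.4, -147.6, 130.8]
tcp_rot: [3.141, -0.0, 1.02]
ft_force: [0.3, -0.8, 0.1]
opening: 0.266
```

```bash
python3 -c "
from h import *
to(567.7,-147.8,130,58.4)"
```

```text
t 3.2 pos [ 568.4 -147.6  130.8] yaw 58.4 F [ 0.3 -0.8  0.1] op 0.266 -> d(mm) [-0.6 -0.5  0.8] twist 0.0
```

>>> carry_out([
  {"dx":0,"dy":0,"dz":0,"twist":0},
  {"dx":0,"dy":0,"dz":0,"twist":0},
  {"dx":0,"dy":0,"dz":0,"twist":0},
])

```text
t: 3.5
eef_pos: [568.3, -147.4, 130.7]
tcp_rot: [-3.141, -0.0, 1.02]
ft_force: [-1.8, 0.4, 1.9]
opening: 0.212
```

>>> carry_out([
  {"dx":-0.0007,"dy":0,"dz":-0.006,"twist":0},
  {"dx":-0.0027,"dy":0,"dz":-0.0124,"twist":0},
  {"dx":-0.0052,"dy":0,"dz":-0.018,"twist":0},
  {"dx":-0.0081,"dy":0,"dz":-0.0229,"twist":0},
  {"dx":-0.012,"dy":0,"dz":-0.0275,"twist":0},
])

```text
t: 4.0
eef_pos: [562.2, -157.6, 158.5]
tcp_rot: [3.141, -0.001, 1.02]
ft_force: [3.7, 4.8, -8.3]
opening: 0.215
```

```bash
python3 -c "
from h import *
to(567.7,-147.8,130,58.4)"
```

```text
t 4.0 pos [ 562.2 -157.6  158.5] yaw 58.4 F [ 3.7  4.8 -8.3] op 0.215 -> d(mm) [11.2 -0.4 28.5] twist 0.0
```

>>> carry_out([
  {"dx":-0.0072,"dy":0,"dz":-0.0064,"twist":0},
  {"dx":-0.0154,"dy":0,"dz":-0.0109,"twist":0},
  {"dx":-0.0244,"dy":0,"dz":-0.0137,"twist":0},
  {"dx":-0.031,"dy":0,"dz":-0.0145,"twist":0},
  {"dx":-0.034,"dy":0,"dz":-0.0145,"twist":0},
])

```text
t: 4.5
eef_pos: [545.2, -186.3, 175.1]
tcp_rot: [3.138, -0.003, 1.019]
ft_force: [3.1, 12.6, 13.4]
opening: 0.211
```

```bash
python3 -c "
from h import *
to(544.1,-186.2,173,58.4)"
```

```text
t 4.5 pos [ 545.2 -186.3  175.1] yaw 58.4 F [ 3.1 12.6 13.4] op 0.211 -> d(mm) [-0.5 -1.   2.1] twist -0.0
```

>>> carry_out([
  {"dx":-0.001,"dy":0,"dz":-0.001,"twist":0},
  {"dx":-0.001,"dy":0,"dz":-0.001,"twist":0},
  {"dx":-0.001,"dy":0,"dz":-0.001,"twist":0},
])

```text
t: 4.8
eef_pos: [544.5, -187.3, 175.5]
tcp_rot: [3.139, -0.002, 1.019]
ft_force: [3.0, 7.4, 5.4]
opening: 0.206
```

```bash
python3 -c "
from h import *
snap('side','side3.png',(230,150,360,300),4)
to(544.1,-186.2,173,58.4)"
```

```text
t 4.85 pos [ 544.6 -187.3  175.5] yaw 58.4 F [3.3 7.7 4.9] op 0.211 -> d(mm) [ 0.7 -1.   2.5] twist -0.0
```

View pics/side3.png

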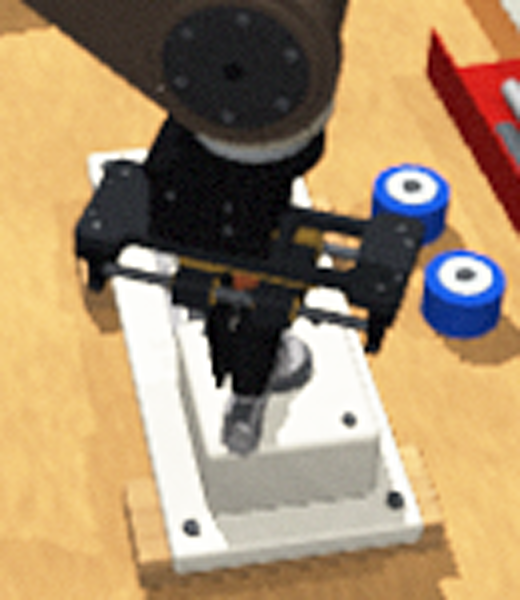

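The handle now stands upright in the fingers at crop (250,390), and the grip reacts with about 8 N against the stop at radius 80.7 mm. Now winding along the circle.

```bash
cat > w.py <<'E'
from h import *
import sys,json
def rep():
    s=state();p=s['eef_pos'][:2]-np.array([586,-118.]);yaw=s['tcp_rot'][2]
    a=np.arctan2(p[1],p[0]);b=np.degrees(yaw-a)%360;F=s['ft_force'];e=np.array([np.cos(a),np.sin(a)]);tg=np.array([e[1],-e[0]])
    print('t',round(s['t'],2),'R',np.hypot(*p).round(1),'beta',b.round(2),'crank~',round((-93.8-np.degrees(a))%360/57.3,3),'Fres_tang',(-F[:2]@tg).round(2),'Frad_out',(F[:2]@e).round(2),'Fz',F[2].round(1),'z',s['eef_pos'][2].round(1),'op',round(s['opening'],3))
    return s,yaw,b,p
if __name__=='__main__':
    s,yaw,b,p=rep();R=float(sys.argv[2]) if len(sys.argv)>2 else 81
    c=lambda B:R*np.array([np.cos(np.radians(B)),np.sin(np.radians(B))])
    x=np.array([np.cos(yaw),np.sin(yaw)]);y=np.array([np.sin(yaw),-np.cos(yaw)]);q=np.array([p@x,p@y])
    for k in range(1,6):
        g=(c(b+k*float(sys.argv[1]))-q)/1e3; print(g.round(4).tolist())
E
python3 w.py 5
```

```text
t 4.85 R 80.7 beta 179.26 crank~ 0.472 Fres_tang -1.1 Frad_out -8.33 Fz 4.9 z 175.5 op 0.211
[-0.0, -0.0071]
[0.0008, -0.0141]
[0.0022, -0.021]
[0.0043, -0.0278]
[0.0069, -0.0343]
```

>>> carry_out([
  {"dx":0,"dy":-0.007,"dz":0,"twist":0},
  {"dx":0.0008,"dy":-0.014,"dz":0,"twist":0},
  {"dx":0.0022,"dy":-0.021,"dz":0,"twist":0},
  {"dx":0.0043,"dy":-0.0278,"dz":0,"twist":0},
  {"dx":0.0069,"dy":-0.0343,"dz":0,"twist":0},
])

```text
t: 5.35
eef_pos: [519.8, -165.2, 175.6]
tcp_rot: [3.135, -0.0, 1.019]
ft_force: [6.3, -4.8, 5.0]
opening: 0.213
```

```bash
python3 w.py 8
```

```text
t 5.35 R 81.3 beta 202.91 crank~ 0.886 Fres_tang 7.56 Frad_out -2.36 Fz 5.0 z 175.6 op 0.213
[0.0054, -0.01]
[0.0119, -0.0192]
[0.0196, -0.0275]
[0.0283, -0.0346]
[0.038, -0.0405]
```

>>> carry_out([
  {"dx":0.0054,"dy":-0.01,"dz":0,"twist":0},
  {"dx":0.0119,"dy":-0.0192,"dz":0,"twist":0},
  {"dx":0.0196,"dy":-0.0275,"dz":0,"twist":0},
  {"dx":0.0283,"dy":-0.0346,"dz":0,"twist":0},
  {"dx":0.038,"dy":-0.0405,"dz":0,"twist":0},
])

```text
t: 5.85
eef_pos: [501.9, -111.0, 175.2]
tcp_rot: [-3.141, 0.002, 1.019]
ft_force: [-7.9, -4.4, 9.6]
opening: 0.189
```

```bash
python3 w.py 8
```

```text
t 5.85 R 84.4 beta 243.18 crank~ 1.588 Fres_tang 5.06 Frad_out 7.53 Fz 9.6 z 175.2 op 0.189
[0.0119, -0.0014]
[0.0229, -0.0043]
[0.0341, -0.0056]
[0.0454, -0.0054]
[0.0565, -0.0036]
```

```bash
python3 -c "
from w import *
snap('side','side4.png',(230,150,360,300),4); rep()"
```

```text
t 5.9 R 84.8 beta 244.23 crank~ 1.605 Fres_tang 0.58 Frad_out 12.15 Fz 7.8 z 175.0 op 0.161
```

View pics/side4.png

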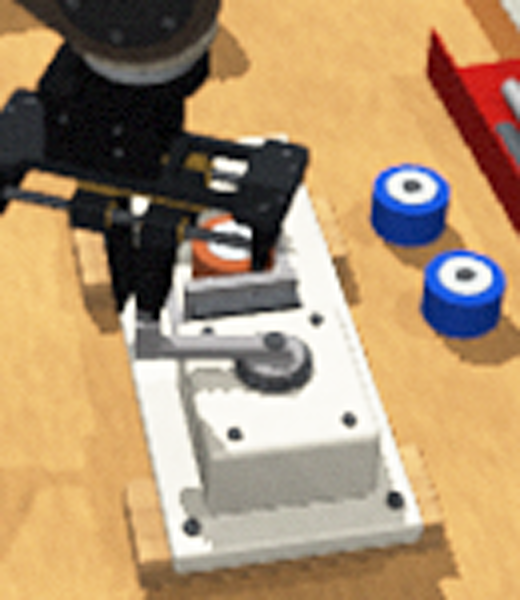

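The crank arm now points toward the robot, from crop (275,345) to the hinge at (145,340). With the opening at 15 mm, the sleeve is slipping out of the pad edge. I'll open, lift clear, and regrasp with the jaws tangential to the circle.

>>> carry_out([
  {"dx":0,"dy":0,"dz":0,"twist":0},
  {"dx":0,"dy":0,"dz":0,"twist":0},
  {"dx":0,"dy":0,"dz":0,"twist":0},
  {"dx":0,"dy":0,"dz":-0.02,"twist":0},
  {"dx":0,"dy":0,"dz":-0.05,"twist":0},
], grip=0.06)

```text
t: 6.4
eef_pos: [503.1, -110.3, 223.3]
tcp_rot: [-3.139, 0.001, 1.019]
ft_force: [-0.3, 0.3, 0.7]
opening: 0.525
```

>>> carry_out([
  {"dx":0,"dy":0,"dz":-0.05,"twist":-8},
  {"dx":0,"dy":0,"dz":-0.06,"twist":-16},
  {"dx":0,"dy":0,"dz":-0.06,"twist":-25},
  {"dx":0,"dy":0,"dz":-0.06,"twist":-33},
  {"dx":0,"dy":0,"dz":-0.06,"twist":-42},
])

```text
t: 6.9
eef_pos: [503.6, -110.5, 284.0]
tcp_rot: [3.141, 0.0, 1.751]
ft_force: [-0.1, -0.0, -0.5]
opening: 0.63
```

```bash
python3 - <<'E'
from w import *
rep();print(state()['joints'].round(2),np.degrees(state()['tcp_rot']).round(1))
p,d=snap('side','side5.png',(230,150,360,300),4);W=cloud('side',d)
O=np.array([586,-118.])
r=np.hypot(W[...,0]-O[0],W[...,1]-O[1])
m=(r>25)&(r<78)&(abs(W[...,2]-131)<7)&(W[...,0]<620); P=W[m]-np.r_[O,0]
print(m.sum(),P.mean(0)); a=np.degrees(np.arctan2(P[:,1],P[:,0]));print(np.percentile(a%360,[5,25,50,75,95]),P[::max(1,len(P)//15)].round(0).tolist())
m=(r>60)&(r<100)&(W[...,2]>165)&(W[...,2]<235);P=W[m];print(m.sum());print(P[::max(1,len(P)//25)].round(0).tolist())
E
```

```text
t 6.9 R 82.7 beta 285.57 crank~ 1.595 Fres_tang 0.03 Frad_out 0.08 Fz -0.5 z 284.0 op 0.63
[-0.34  0.26  1.73 -0.    1.15 -0.52] [180.    0.  100.4]
119 [-48.02772953   9.34550325 130.92243052]
[158.33307505 164.90110591 170.45376262 173.36914868 180.00275043] [[-67.0, 24.0, 130.0], [-50.0, 17.0, 133.0], [-33.0, 12.0, 134.0], [-60.0, 17.0, 132.0], [-44.0, 11.0, 134.0], [-26.0, 9.0, 132.0], [-56.0, 15.0, 130.0], [-39.0, 10.0, 131.0], [-75.0, 11.0, 135.0], [-57.0, 10.0, 131.0], [-41.0, 3.0, 134.0], [-75.0, 9.0, 132.0], [-58.0, 4.0, 133.0], [-39.0, 7.0, 127.0], [-75.0, 9.0, 130.0], [-52.0, 8.0, 124.0], [-36.0, 0.0, 129.0]]
191
[[511.0, -88.0, 228.0], [515.0, -92.0, 227.0], [514.0, -97.0, 228.0], [511.0, -98.0, 227.0], [505.0, -101.0, 227.0], [501.0, -99.0, 224.0], [517.0, -103.0, 224.0], [511.0, -106.0, 224.0], [506.0, -107.0, 223.0], [502.0, -103.0, 216.0], [520.0, -101.0, 212.0], [513.0, -108.0, 216.0], [509.0, -106.0, 212.0], [504.0, -108.0, 212.0], [501.0, -100.0, 201.0], [517.0, -104.0, 201.0], [514.0, -105.0, 200.0], [511.0, -107.0, 199.0], [509.0, -107.0, 196.0], [507.0, -104.0, 190.0], [504.0, -105.0, 189.0], [502.0, -102.0, 183.0], [500.0, -100.0, 178.0], [517.0, -106.0, 180.0], [514.0, -105.0, 177.0], [511.0, -108.0, 177.0], [509.0, -107.0, 173.0], [512.0, -103.0, 165.0]]
```

View pics/side5.png

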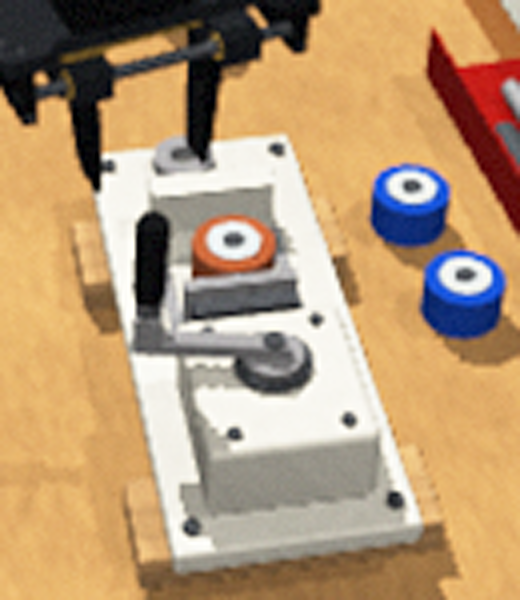

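The handle stands free and upright at crop (150,270), with the sleeve centre at about (509.5,-97.5). The radius is 79 mm and the angle 165°, i.e. crank ≈1.77. I'll align to yaw 165°, so tool x points outward and y is tangential.

```bash
python3 -c "
from h import *
to(509.5,-97.5,284,165)"
```

```text
t 6.95 pos [ 503.6 -110.5  283.9] yaw 100.9 F [-0.3 -0.1 -0.2] op 0.63 -> d(mm) [11.6  8.2 -0.1] twist -64.1
```

>>> carry_out([
  {"dx":0.0116,"dy":0.0082,"dz":0,"twist":-8.5},
  {"dx":0.0116,"dy":0.0082,"dz":0,"twist":-17},
  {"dx":0.0116,"dy":0.0082,"dz":0,"twist":-25.5},
  {"dx":0.0116,"dy":0.0082,"dz":0,"twist":-34},
  {"dx":0.0116,"dy":0.0082,"dz":0,"twist":-42.5},
], grip=0.05)

```text
t: 7.45
eef_pos: [509.7, -97.6, 283.8]
tcp_rot: [3.142, 0.0, 2.49]
ft_force: [0.0, 0.1, -0.6]
opening: 0.526
```

>>> carry_out([
  {"dx":0,"dy":0,"dz":0,"twist":-8},
  {"dx":0,"dy":0,"dz":0,"twist":-16},
  {"dx":0,"dy":0,"dz":0,"twist":-21.6},
  {"dx":0,"dy":0,"dz":0,"twist":-21.6},
])

```text
t: 7.85
eef_pos: [509.7, -97.6, 283.8]
tcp_rot: [-3.142, 0.0, 2.863]
ft_force: [-0.3, -0.6, 0.1]
opening: 0.525
```

```bash
python3 -c "
from h import *
to(509.5,-97.5,175,165)"
```

```text
t 7.85 pos [509.7 -97.6 283.8] yaw 164.0 F [-0.3 -0.6  0.1] op 0.525 -> d(mm) [  0.2   0.  108.8] twist -1.0
```

>>> carry_out([
  {"dx":0,"dy":0,"dz":0.025,"twist":-1},
  {"dx":0,"dy":0,"dz":0.055,"twist":-1},
  {"dx":0,"dy":0,"dz":0.085,"twist":-1},
  {"dx":0,"dy":0,"dz":0.107,"twist":-1},
  {"dx":0,"dy":0,"dz":0.107,"twist":-1},
])

```text
t: 8.35
eef_pos: [508.6, -97.1, 174.4]
tcp_rot: [3.141, -0.004, 2.877]
ft_force: [-0.1, -0.8, 0.8]
opening: 0.527
```

>>> carry_out([
  {"dx":0,"dy":0,"dz":0,"twist":0},
  {"dx":0,"dy":0,"dz":0,"twist":0},
  {"dx":0,"dy":0,"dz":0,"twist":0},
  {"dx":0,"dy":0,"dz":0,"twist":0},
  {"dx":0,"dy":0,"dz":0,"twist":0},
], grip=0.025)

```text
t: 8.85
eef_pos: [509.7, -97.4, 177.1]
tcp_rot: [3.142, 0.001, 2.882]
ft_force: [-0.2, 0.3, 0.7]
opening: 0.269
```

```bash
cat > v.py <<'E'
from w import *
import sys
# rows with tool x kept radial: R target 80, step deg per row clockwise; yaw error folded into first row
s,yaw,b,p=rep(); st=float(sys.argv[1]); a=np.degrees(np.arctan2(p[1],p[0]));Y=np.degrees(yaw)
x=np.array([np.cos(yaw),np.sin(yaw)]);y=np.array([np.sin(yaw),-np.cos(yaw)])
print('alpha',a.round(2),'yaw',Y.round(2),'j6',s['joints'][5].round(2))
for k in range(1,6):
    A=np.radians(a-k*st);g=80*np.array([np.cos(A),np.sin(A)])-p
    print([round(float(g@x)/1e3,4),round(float(g@y)/1e3,4)],'tw',round((Y-a+180)%360-180+k*st,1))
E
python3 v.py 7
```

```text
t 8.85 R 79.0 beta 0.25 crank~ 1.769 Fres_tang -0.25 Frad_out 0.24 Fz 0.7 z 177.1 op 0.269
alpha 164.85 yaw 165.11 j6 -1.63
[0.0004, 0.0098] tw 7.3
[-0.0015, 0.0193] tw 14.3
[-0.0045, 0.0286] tw 21.3
[-0.0085, 0.0375] tw 28.3
[-0.0137, 0.0458] tw 35.3
```

>>> carry_out([
  {"dx":0.0004,"dy":0.0098,"dz":0,"twist":7.3},
  {"dx":-0.0015,"dy":0.0193,"dz":0,"twist":14.3},
  {"dx":-0.0045,"dy":0.0286,"dz":0,"twist":21.3},
  {"dx":-0.0085,"dy":0.0375,"dz":0,"twist":28.3},
  {"dx":-0.0137,"dy":0.0458,"dz":0,"twist":35.3},
])

```text
t: 9.35
eef_pos: [534.3, -56.7, 177.0]
tcp_rot: [-3.14, 0.0, 2.261]
ft_force: [-4.0, -3.9, 3.5]
opening: 0.268
```

```bash
python3 v.py 7
```

```text
t 9.35 R 80.2 beta 359.39 crank~ 2.374 Fres_tang 5.6 Frad_out -0.41 Fz 3.5 z 177.0 op 0.268
alpha 130.15 yaw 129.54 j6 -0.92
[-0.0007, 0.0098] tw 6.4
[-0.0024, 0.0194] tw 13.4
[-0.0052, 0.0287] tw 20.4
[-0.0092, 0.0377] tw 27.4
[-0.0142, 0.046] tw 34.4
```

Clean winding at 5.6 N. Continuing.

>>> carry_out([
  {"dx":-0.0007,"dy":0.0098,"dz":0,"twist":6.4},
  {"dx":-0.0024,"dy":0.0194,"dz":0,"twist":13.4},
  {"dx":-0.0052,"dy":0.0287,"dz":0,"twist":20.4},
  {"dx":-0.0092,"dy":0.0377,"dz":0,"twist":27.4},
  {"dx":-0.0142,"dy":0.046,"dz":0,"twist":34.4},
])

```text
t: 9.85
eef_pos: [578.5, -37.9, 177.0]
tcp_rot: [-3.14, -0.0, 1.66]
ft_force: [-6.1, -0.9, 5.0]
opening: 0.266
```

```bash
python3 v.py 7
```

```text
t 9.85 R 80.5 beta 359.79 crank~ 2.982 Fres_tang 6.19 Frad_out -0.3 Fz 5.0 z 177.0 op 0.266
alpha 95.35 yaw 95.14 j6 -0.27
[-0.001, 0.0098] tw 6.8
[-0.0028, 0.0194] tw 13.8
[-0.0057, 0.0287] tw 20.8
[-0.0097, 0.0376] tw 27.8
[-0.0148, 0.0459] tw 34.8
```

>>> carry_out([
  {"dx":-0.001,"dy":0.0098,"dz":0,"twist":6.8},
  {"dx":-0.0028,"dy":0.0194,"dz":0,"twist":13.8},
  {"dx":-0.0057,"dy":0.0287,"dz":0,"twist":20.8},
  {"dx":-0.0097,"dy":0.0376,"dz":0,"twist":27.8},
  {"dx":-0.0148,"dy":0.0459,"dz":0,"twist":34.8},
])

```text
t: 10.35
eef_pos: [625.7, -47.9, 176.9]
tcp_rot: [-3.14, 0.0, 1.053]
ft_force: [-4.7, 3.2, 5.3]
opening: 0.263
```

```bash
python3 v.py 4; python3 -c "
from h import *
snap('side','side6.png',(230,150,360,300),4)"
```

```text
t 10.35 R 80.5 beta 359.86 crank~ 3.59 Fres_tang 5.62 Frad_out 0.45 Fz 5.3 z 176.9 op 0.263
alpha 60.47 yaw 60.34 j6 0.34
[-0.0007, 0.0056] tw 3.9
[-0.0013, 0.0111] tw 7.9
[-0.0022, 0.0166] tw 11.9
[-0.0036, 0.0221] tw 15.9
[-0.0053, 0.0274] tw 19.9
```

View pics/side6.png

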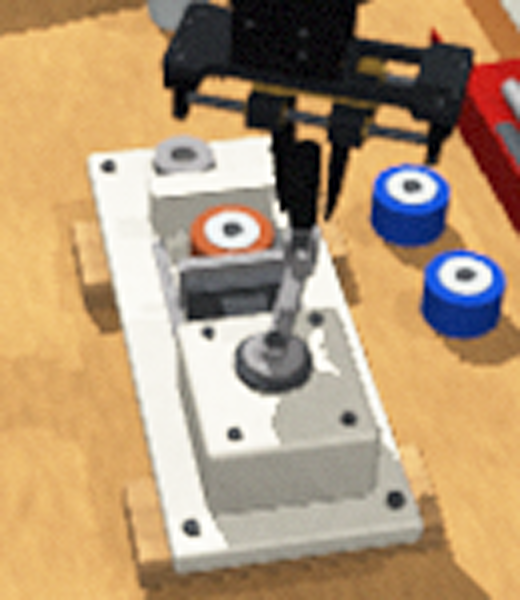

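The handle is upright in the fingers at crop (300,190). The jaw is at the roller (230,235), with some gap left to the stop. I'll measure that from the saved depth.

```bash
python3 - <<'E'
from h import *
z=np.load('side.npz');d=z['d'];p=z['p'].astype(int);W=cloud('side',d)
O=np.array([586,-118.]);ya=np.array([.0664,.9978]);xa=np.array([.9978,-.0664])
F=np.stack([(W[...,:2]-O)@xa,(W[...,:2]-O)@ya,W[...,2]],-1)
b=(abs(F[...,0])<60)&(F[...,1]>60)&(F[...,1]<250)
m=b&(F[...,2]>80)&(F[...,2]<92)&(p[...,0]-p[...,2]>60);print('tyre top',m.sum(),np.percentile(F[m][:,1],[2,98]),np.percentile(F[m][:,0],[2,98]),np.median(F[m][:,2]))
m=b&(F[...,2]>86)&(F[...,2]<95)&(p.max(2)-p.min(2)<30)
h,e=np.histogram(F[m][:,1],np.arange(90,240,3));print({int(k):int(v) for k,v in zip(e,h) if v})
m=b&(F[...,2]>60)&(F[...,2]<84)&(p.max(2)-p.min(2)<30)&(F[...,1]>175);print('stop face',m.sum(),np.percentile(F[m][:,1],[5,25,50,75]))
E
```

```text
tyre top 103 [133.99110831 183.50450982] [-24.01927262  31.13143368] 86.06552231421188
{90: 1, 93: 8, 96: 16, 99: 21, 102: 18, 105: 12, 108: 10, 111: 7, 114: 31, 117: 22, 120: 22, 123: 11, 126: 1, 129: 1, 132: 1, 135: 1, 138: 4, 141: 4, 144: 9, 147: 5, 150: 12, 153: 7, 156: 6, 159: 13, 162: 7, 165: 3, 168: 5, 171: 2, 174: 3, 192: 4, 195: 24, 198: 28, 201: 20, 204: 13, 207: 29, 210: 18, 213: 17, 216: 12, 219: 8, 222: 2}
stop face 133 [194.84004335 196.49981036 198.1574813  199.49516225]
```

The stop face is at y≈198 and the roller's front at about 185, so roughly 1 rad remains. Taking 4° rows, then finer.

>>> carry_out([
  {"dx":-0.0007,"dy":0.0056,"dz":0,"twist":3.9},
  {"dx":-0.0013,"dy":0.0111,"dz":0,"twist":7.9},
  {"dx":-0.0022,"dy":0.0166,"dz":0,"twist":11.9},
  {"dx":-0.0036,"dy":0.0221,"dz":0,"twist":15.9},
  {"dx":-0.0053,"dy":0.0274,"dz":0,"twist":19.9},
])

```text
t: 10.9
eef_pos: [646.9, -65.9, 176.8]
tcp_rot: [-3.14, 0.0, 0.71]
ft_force: [-3.7, 3.9, 3.4]
opening: 0.26
```

```bash
python3 v.py 3
```

```text
t 10.9 R 80.1 beta 0.14 crank~ 3.938 Fres_tang 5.39 Frad_out -0.24 Fz 3.4 z 176.8 op 0.26
alpha 40.56 yaw 40.7 j6 0.66
[-0.0003, 0.0042] tw 3.1
[-0.0006, 0.0084] tw 6.1
[-0.0012, 0.0125] tw 9.1
[-0.0019, 0.0166] tw 12.1
[-0.0029, 0.0207] tw 15.1
```

>>> carry_out([
  {"dx":-0.0003,"dy":0.0042,"dz":0,"twist":3.1},
  {"dx":-0.0006,"dy":0.0084,"dz":0,"twist":6.1},
  {"dx":-0.0012,"dy":0.0125,"dz":0,"twist":9.1},
  {"dx":-0.0019,"dy":0.0166,"dz":0,"twist":12.1},
  {"dx":-0.0029,"dy":0.0207,"dz":0,"twist":15.1},
])

```text
t: 11.4
eef_pos: [658.4, -83.4, 176.8]
tcp_rot: [-3.14, -0.0, 0.447]
ft_force: [-2.4, 4.5, 2.9]
opening: 0.262
```

```bash
python3 v.py 1.5
```

```text
t 11.4 R 80.2 beta 0.05 crank~ 4.199 Fres_tang 5.06 Frad_out -0.27 Fz 2.9 z 176.8 op 0.262
alpha 25.59 yaw 25.64 j6 0.9
[-0.0003, 0.0021] tw 1.6
[-0.0003, 0.0042] tw 3.1
[-0.0005, 0.0063] tw 4.6
[-0.0007, 0.0084] tw 6.1
[-0.0009, 0.0104] tw 7.6
```

>>> carry_out([
  {"dx":-0.0003,"dy":0.0021,"dz":0,"twist":1.6},
  {"dx":-0.0003,"dy":0.0042,"dz":0,"twist":3.1},
  {"dx":-0.0005,"dy":0.0063,"dz":0,"twist":4.6},
  {"dx":-0.0007,"dy":0.0084,"dz":0,"twist":6.1},
  {"dx":-0.0009,"dy":0.0104,"dz":0,"twist":7.6},
])

```text
t: 11.9
eef_pos: [662.5, -93.9, 176.8]
tcp_rot: [-3.142, -0.0, 0.313]
ft_force: [-1.2, 3.5, 3.1]
opening: 0.264
```

```bash
python3 v.py 1.5
```

```text
t 11.9 R 80.2 beta 0.43 crank~ 4.34 Fres_tang 3.69 Frad_out -0.1 Fz 3.1 z 176.8 op 0.264
alpha 17.5 yaw 17.93 j6 1.02
[-0.0003, 0.0021] tw 1.9
[-0.0004, 0.0042] tw 3.4
[-0.0005, 0.0063] tw 4.9
[-0.0007, 0.0084] tw 6.4
[-0.001, 0.0104] tw 7.9
```

>>> carry_out([
  {"dx":-0.0003,"dy":0.0021,"dz":0,"twist":1.9},
  {"dx":-0.0004,"dy":0.0042,"dz":0,"twist":3.4},
  {"dx":-0.0005,"dy":0.0063,"dz":0,"twist":4.9},
  {"dx":-0.0007,"dy":0.0084,"dz":0,"twist":6.4},
  {"dx":-0.001,"dy":0.0104,"dz":0,"twist":7.9},
])

```text
t: 12.4
eef_pos: [664.8, -104.2, 176.7]
tcp_rot: [-3.142, -0.0, 0.175]
ft_force: [0.4, 4.0, 4.7]
opening: 0.262
```

```bash
python3 v.py 1.5
```

```text
t 12.4 R 80.0 beta 0.05 crank~ 4.472 Fres_tang 3.9 Frad_out 1.06 Fz 4.7 z 176.7 op 0.262
alpha 9.95 yaw 10.01 j6 1.14
[-0.0, 0.0021] tw 1.6
[-0.0001, 0.0042] tw 3.1
[-0.0002, 0.0063] tw 4.6
[-0.0004, 0.0084] tw 6.1
[-0.0007, 0.0104] tw 7.6
```

>>> carry_out([
  {"dx":0,"dy":0.0021,"dz":0,"twist":1.6},
  {"dx":-0.0001,"dy":0.0042,"dz":0,"twist":3.1},
  {"dx":-0.0002,"dy":0.0063,"dz":0,"twist":4.6},
  {"dx":-0.0004,"dy":0.0084,"dz":0,"twist":6.1},
  {"dx":-0.0007,"dy":0.0104,"dz":0,"twist":7.6},
])

```text
t: 12.9
eef_pos: [665.9, -114.6, 176.6]
tcp_rot: [-3.142, -0.0, 0.042]
ft_force: [-0.6, 4.6, 3.9]
opening: 0.263
```

```bash
python3 v.py 1
```

```text
t 12.9 R 80.0 beta 359.93 crank~ 4.603 Fres_tang 4.65 Frad_out -0.36 Fz 3.9 z 176.6 op 0.263
alpha 2.47 yaw 2.4 j6 1.26
[0.0, 0.0014] tw 0.9
[-0.0, 0.0028] tw 1.9
[-0.0001, 0.0042] tw 2.9
[-0.0002, 0.0056] tw 3.9
[-0.0003, 0.007] tw 4.9
```

>>> carry_out([
  {"dx":0,"dy":0.0014,"dz":0,"twist":1},
  {"dx":0,"dy":0.0028,"dz":0,"twist":2},
  {"dx":-0.0001,"dy":0.0042,"dz":0,"twist":3},
  {"dx":-0.0002,"dy":0.0056,"dz":0,"twist":4},
  {"dx":-0.0003,"dy":0.007,"dz":0,"twist":5},
])

```text
t: 13.4
eef_pos: [665.9, -121.3, 176.6]
tcp_rot: [-3.141, -0.0, -0.045]
ft_force: [0.3, 5.9, 4.0]
opening: 0.266
```

```bash
python3 v.py 1
```

```text
t 13.4 R 79.9 beta 359.84 crank~ 4.688 Fres_tang 5.89 Frad_out 0.01 Fz 4.0 z 176.6 op 0.266
alpha -2.4 yaw -2.56 j6 1.34
[0.0001, 0.0014] tw 0.8
[0.0, 0.0028] tw 1.8
[-0.0, 0.0042] tw 2.8
[-0.0001, 0.0056] tw 3.8
[-0.0002, 0.007] tw 4.8
```

It is stiffening (3.9, 4.7, 5.9 N). One small step more.

>>> carry_out([
  {"dx":0,"dy":0.0014,"dz":0,"twist":1},
  {"dx":0,"dy":0.0028,"dz":0,"twist":2},
  {"dx":0,"dy":0.004,"dz":0,"twist":3},
  {"dx":0,"dy":0.004,"dz":0,"twist":3},
])

```text
t: 13.8
eef_pos: [665.7, -125.2, 176.6]
tcp_rot: [-3.141, -0.0, -0.097]
ft_force: [0.6, 6.0, 3.7]
opening: 0.261
```

```bash
python3 v.py 1
```

```text
t 13.8 R 80.0 beta 359.59 crank~ 4.735 Fres_tang 6.06 Frad_out 0.08 Fz 3.7 z 176.6 op 0.261
alpha -5.14 yaw -5.55 j6 1.38
[-0.0, 0.0014] tw 0.6
[-0.0001, 0.0028] tw 1.6
[-0.0001, 0.0042] tw 2.6
[-0.0002, 0.0056] tw 3.6
[-0.0003, 0.007] tw 4.6
```

>>> carry_out([
  {"dx":0,"dy":0.0014,"dz":0,"twist":1},
  {"dx":0,"dy":0.0028,"dz":0,"twist":2},
  {"dx":-0.0001,"dy":0.0042,"dz":0,"twist":3},
  {"dx":-0.0002,"dy":0.0052,"dz":0,"twist":4},
])

```text
t: 14.2
eef_pos: [665.1, -129.9, 176.6]
tcp_rot: [-3.14, -0.0, -0.167]
ft_force: [0.8, 8.6, 4.7]
opening: 0.266
```

```bash
python3 v.py 1;python3 -c "
from h import *
snap('side','side7.png',(230,150,360,300),4)"
```

```text
t 14.2 R 80.0 beta 359.0 crank~ 4.795 Fres_tang 8.65 Frad_out -0.49 Fz 4.7 z 176.6 op 0.266
alpha -8.55 yaw -9.55 j6 1.45
[0.0, 0.0014] tw -0.0
[0.0, 0.0028] tw 1.0
[-0.0, 0.0042] tw 2.0
[-0.0001, 0.0056] tw 3.0
[-0.0002, 0.007] tw 4.0
```

View pics/side7.png

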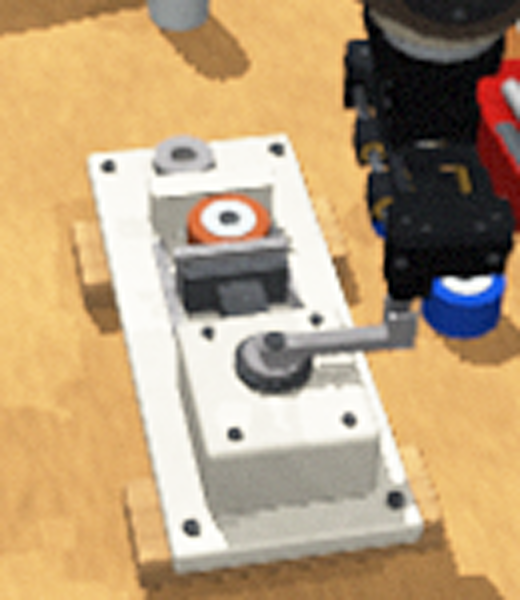

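The push is 8.65 N and clearly stiffened. The roller (230,215) is seated against the stop, with the jaw plate pressed behind it. Releasing and lifting straight up.

>>> carry_out([
  {"dx":0,"dy":0,"dz":0,"twist":0},
  {"dx":0,"dy":0,"dz":0,"twist":0},
  {"dx":0,"dy":0,"dz":0,"twist":0},
  {"dx":0,"dy":0,"dz":0,"twist":0},
  {"dx":0,"dy":0,"dz":-0.01,"twist":0},
], grip=0.06)

```text
t: 14.75
eef_pos: [664.3, -130.7, 185.6]
tcp_rot: [-3.141, 0.003, -0.166]
ft_force: [0.8, -0.2, 0.2]
opening: 0.605
```

>>> carry_out([
  {"dx":0,"dy":0,"dz":-0.03,"twist":0},
  {"dx":0,"dy":0,"dz":-0.06,"twist":0},
  {"dx":0,"dy":0,"dz":-0.09,"twist":0},
  {"dx":0,"dy":0,"dz":-0.13,"twist":0},
  {"dx":0,"dy":0,"dz":-0.13,"twist":0},
])

```text
t: 15.25
eef_pos: [666.1, -131.0, 323.3]
tcp_rot: [3.14, -0.009, -0.165]
ft_force: [0.2, -0.1, -0.2]
opening: 0.629
```

```bash
python3 - <<'E'
from w import *
rep()
p,d=snap('side','side8.png',(230,120,380,300),3.3);W=cloud('side',d);p=p.astype(int)
O=np.array([586,-118.]);ya=np.array([.0664,.9978]);xa=np.array([.9978,-.0664])
F=np.stack([(W[...,:2]-O)@xa,(W[...,:2]-O)@ya,W[...,2]],-1)
b=(abs(F[...,0])<60)&(F[...,1]>60)&(F[...,1]<250)
m=b&(F[...,2]>80)&(F[...,2]<92)&(p[...,0]-p[...,2]>60);print('tyre',np.percentile(F[m][:,1],[2,98]),np.median(F[m][:,2]))
r=np.hypot(F[...,0],F[...,1]);m=(r>60)&(r<100)&(F[...,2]>165)&(F[...,2]<235)
for lo,hi in((165,190),(190,210),(210,235)):
    q=W[m&(F[...,2]>=lo)&(F[...,2]<hi)];print(lo,len(q),q.mean(0).round(1))
E
```

```text
t 15.25 R 81.2 beta 359.72 crank~ 4.806 Fres_tang -0.09 Frad_out 0.19 Fz -0.2 z 323.3 op 0.629
tyre [146.92122067 198.66248019] 86.09431680635853
165 52 [ 660.6 -133.1  177.4]
190 58 [ 659.5 -133.   200.3]
210 79 [ 659.5 -130.   222.9]
```

View pics/side8.png

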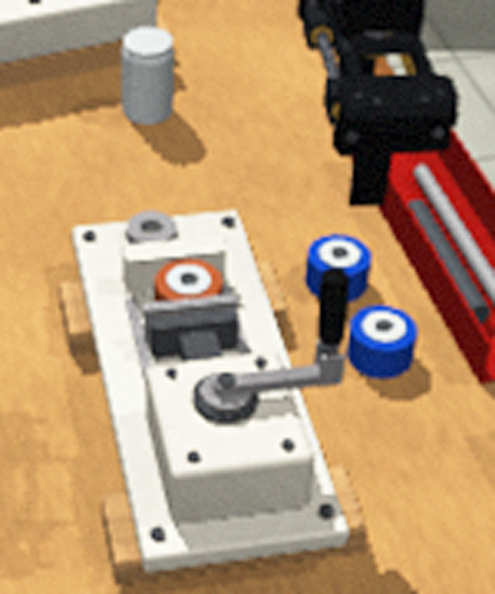

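The handle stands upright and free at (332,310). The roller is against the stop (tyre front y=198.7, stop face about 198), and the gripper is clear above.

```bash
python3 -c "
from cell import *
print(job_done())"
```

```text
the job is handed in; nothing more can be done
None
```

I folded the crank handle upright, wound the crank clockwise to about 4.8 rad until it stiffened, let go, and handed the job in at about 15 s of the 72 s allowed.

- **Clamp:** The sideways push at the handle was about 4 N while winding slowly. It rose to 8.65 N at the end, inside the 6–12 N range for a proper clamp. From the stiffness given, I put the jaw force at roughly 25–30 N. That is an estimate, as I had no direct reading of it.
- **Last checks:** The final side picture shows the roller seated against the stop. The tyre front is at y = 198.7 mm and the stop face at about 198 mm. The handle leans no more than about 1 mm over 45 mm of its height. The gripper is clear above it, and the wrist force reads about zero.
- **Bystanders:** Nothing near the fixture looked moved in the last picture, which shows the grease can and the bearing. I did not measure any of the seven, and the wrench, screwdriver, wood block, tray and spare roller were outside that view.
- **What went wrong:** My first winding try held the tool at a fixed angle, and the sleeve started to slip out of the pads at a crank angle of about 1.7 rad. I let go, found the handle still upright, and took it again loosely with the jaws turning along with the crank. The rest of the winding went without trouble.

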